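# Tip the hex nuts out of a divided fastener tray

### The arm

A 6-joint arm with a two-finger parallel gripper is mounted at the origin on the work surface. World frame = base frame: x ahead of the robot, y to its left, z up, the work surface at z = 0. Lengths are in mm, angles in rad, forces in N, time in s.
With the tool pointing down it reaches from about 350 to 975 mm from the base axis. Payload 7.1 kg.
Tool frame: the origin (TCP) lies midway between the tips of the shut fingers; the grasp point (between the pads) lies pinch_z behind it (pinch_z is the distance from the TCP to the grasp point, in mm); z points along the fingers, y is the line along which they close (so a half turn about z gives the same grasp; the last joint's range is limited). The gripper opens to 88 mm and grips with 3 to 60 N. Pads are 20 mm wide; open, the fingers measure 115 mm over their backs; the gripper's body (75 mm by 178 mm) begins 61 mm behind the grasp point.
Start: joints at [-1.343, 0.423, 1.63, -0, 1.089, -0.019], TCP at [152.708, -606.04, 197.775] pointing down, gripper open.
Joint ranges: [-3, 3], [-0.9, 2.11], [0.09, 2.58], [-1.31, 4.45], [0.11, 2.69], [-2.54, 2.54]. Speed limits (rad/s): [2.39, 2.39, 3.01, 3.14, 3.14, 3.14].

### API

Orientations are given as a rotation vector (axis times angle).
In Python, from workcell import get_obs, get_image, close_job, pinch_z gives the robot as it stands.
- The arm moves only by the tool jog_arm, never from a script. Its argument "commands" is a list of rows, each a list of 3 entries, a list of its own where there are three numbers: the gripper command: -1 is shut, 1 is fully open, values between are in proportion, then the shift along the tool's x, y, z as a fraction of full scale, then the turn, a rotation vector about the tool's x, y, z as a fraction of full scale. In form: [[gripper, [tx, ty, tz], [rx, ry, rz]], ...]. A call has 1 to 10 rows; each row shifts and turns the commanded pose from where the row before left it, along the tool's axes as they then stand; what a row does not reach is not made up. Full scale, the value 1, is 0.1 m for a shift and 45 degrees for a turn. A row lasts 1/10 s, in which the tool goes at most 50 mm and 8.59 degrees, less where a joint would pass 70% of its speed; a pose out of reach is approached as far as the arm can. A call with a number of a shift or a turn outside -1 to 1 is refused whole. A call with a gripper value outside its range is refused whole. The fingers move at their own pace and stop on an object; the grip force is fixed at half the most. Time passes only in rows, so rows that do not move let the fingers close. It gives the time, the measured TCP pose, the force, the opening and the grip force at its end, in the units of the state.
- get_obs(): the state, without advancing time (a new reading comes with each control period).
- get_image(name): name is "side" or "top" or "wrist"; returns a dict with "image" (400x640x3 uint8, blue, green, red), "z_map" (400x640 float32, mm along the optical axis (not along the pixel's ray), 0 where there is no reading), "intrinsics" (3x3 intrinsics, pixels), "eye" and "orientation" of the camera in the world; the wrist camera has in their place "mount" (4x4, takes a point from camera to tool coordinates, whose origin is the TCP and whose axes are the flange's). Camera axes: x right, y down, z forward; pixel columns grow to the right and rows downward; lengths in mm; the calibration is good to about 2 mm. A picture is of the moment at which its call begins: read the wrist's pose just before it.
- close_job(): hands the job in; it is judged then, once.
The state is a dict: "t": time; "qpos": joint angles; "qvel": joint speeds; "joint_torque": joint torques, N m; "ee_pos": TCP position; "orientation": TCP orientation; "ft_force": force on the tool from outside, world axes, zero at the start; "moment": the same for the moment, N m; "width": finger opening in mm; "grasp_force": force on a finger pad.
Only numpy, scipy, OpenCV 4.12 (cv2) and the standard library are available. Lean on these libraries where they do the work, as an engineer would, in place of code of your own. Each camera call takes 0.05 s, during which the arm holds its last target. There are 200 camera calls.

### The job

Pick up the divided fastener tray (its centre post is the handle) and tip the three hexagon nuts out into the red storage bin, through the corner of their compartment and with the tray held up; never touch the nuts with the fingers, and keep the square nuts, round spacers and bar keys each in their own compartment. Then set the tray back down gently, upright in the middle of its rubber mat, without dropping it. Leave the wrench, the carton and the tin where they are.

Things in the scene. Friction and masses are not known exactly. Their poses are not given: they have to be found in the camera images.
- organiser: Loose grey plastic tray with 4 compartments, 0.5 to 0.7 kg full, 152 x 152 mm, corners cut off straight (40 mm off each side). Origin: centre of underside; z up, x and y parallel to the straight sides. Floor 4 mm thick; walls and cross dividers (on x = 0 and y = 0) 4 mm thick, tops at z = 26 mm. Outer walls stand only on the straight sides (36 mm either way of their middle).
- grip (a point): On the axis of the tray's black square handle post, 100 mm above the tray's underside. The post stands at the tray's centre, 24 mm across flats, top at z = 115 mm; its four faces look along the tray's diagonals, at the four cut corners.
- spout (a point): Middle of the floor edge at the hexagon nuts' cut corner, at 56, 56, 4 mm in the tray's frame (+x +y quadrant). Each cut corner is open, a 56 mm wide spout without sill: tipped towards it, the pieces of that compartment slide out. Friction is hidden: they go at 15 to 40 degrees of tilt or jam abreast; rocking the tilt 25-30 degrees to either side, or a shake, frees them. All three weigh 0.5 N..
- mat: Black rubber mat fixed on the bench, 220 x 220 x 4 mm, the tray's parking place. Origin: centre of the underside (its top is 4 mm higher).
- bin: Red plastic storage bin fixed to the bench, open on top, outside 180 (its x) x 190 (its y) mm, walls and floor 4 mm. Origin: centre of the underside. Back wall (+x) and the rear half of the sides 75 mm high, the front half of the sides 55 mm, front wall (-x) 45 mm. Empty at the start.
- hexnut_a: Loose steel hexagon nut, 19 mm across flats, 10 mm thick, 17 g, lying flat in the +x +y compartment of the tray. Origin: centre of its underside.
- hexnut_b: Loose steel hexagon nut, 19 mm across flats, 10 mm thick, 17 g, lying flat in the +x +y compartment of the tray. Origin: centre of its underside.
- hexnut_c: Loose steel hexagon nut, 19 mm across flats, 10 mm thick, 17 g, lying flat in the +x +y compartment of the tray. Origin: centre of its underside.
- squarenut_a: Loose steel square nut 19 x 19 x 10 mm, 20 g, lying in the +x -y compartment; stays there. Origin: centre of its underside.
- squarenut_b: Loose steel square nut 19 x 19 x 10 mm, 20 g, lying in the +x -y compartment; stays there. Origin: centre of its underside.
- spacer_a: Loose round steel spacer, diameter 18 mm, 14 mm high, 18 g, standing in the -x +y compartment; stays there. Origin: centre of its underside.
- spacer_b: Loose round steel spacer, diameter 18 mm, 14 mm high, 18 g, standing in the -x +y compartment; stays there. Origin: centre of its underside.
- key_a: Loose steel bar key 30 x 12 x 12 mm, 34 g, lying in the -x -y compartment; stays there. Origin: centre of its underside.
- key_b: Loose steel bar key 30 x 12 x 12 mm, 34 g, lying in the -x -y compartment; stays there. Origin: centre of its underside.
- wrench: Loose steel open-end wrench, 170 mm long, lying on the bench beyond the work; bystander. Origin: middle of its underside.
- carton: Loose cardboard carton 70 x 100 x 55 mm, bystander. Origin: centre of its underside.
- tin: Loose aluminium tin, diameter 66 mm, 85 mm high, bystander. Origin: centre of its underside.
Mind the look-alikes: they are no part of the job. Several things have the shape of the organiser; the one meant has the colours described above.

How it is judged (in metres and radians):
On the way, in this order (a step that is already met when the one before it is completed fails the run):
1. the tray is lifted, at least 30 mm above its mat (height (world z) of organiser above 0.034 m and contact force between the fingers and organiser above 0.5 N), for 0.1 s.
2. all three hexagon nuts lie in the bin while the tray is still held up (all of step 1 and x of hexnut_a in the frame of bin between -0.088 and 0.088 m and y of hexnut_a in the frame of bin between -0.093 and 0.093 m and z of each of hexnut_a, hexnut_b, hexnut_c in the frame of bin below 0.045 m and x of hexnut_b in the frame of bin between -0.088 and 0.088 m and y of hexnut_b in the frame of bin between -0.093 and 0.093 m and x of hexnut_c in the frame of bin between -0.088 and 0.088 m and y of hexnut_c in the frame of bin between -0.093 and 0.093 m), for 0.2 s.
At the end, for the whole second after the job is handed in: All three hexagon nuts lie at rest inside the bin (below 45 mm); the two square nuts, two spacers and two keys are each still in their own compartment of the tray; the tray stands upright (within 3 degrees) and at rest flat on its mat, its centre within 40 mm of the mat's centre, released (x of hexnut_a in the frame of bin between -0.088 and 0.088 m and y of hexnut_a in the frame of bin between -0.093 and 0.093 m and z of each of hexnut_a, hexnut_b, hexnut_c in the frame of bin below 0.045 m and x of hexnut_b in the frame of bin between -0.088 and 0.088 m and y of hexnut_b in the frame of bin between -0.093 and 0.093 m and x of hexnut_c in the frame of bin between -0.088 and 0.088 m and y of hexnut_c in the frame of bin between -0.093 and 0.093 m and x of squarenut_a in the frame of organiser between 0.004 and 0.074 m and y of squarenut_a in the frame of organiser between -0.074 and -0.004 m and z of squarenut_a in the frame of organiser between -0.002 and 0.024 m and x of squarenut_b in the frame of organiser between 0.004 and 0.074 m and y of squarenut_b in the frame of organiser between -0.074 and -0.004 m and z of squarenut_b in the frame of organiser between -0.002 and 0.024 m and x of spacer_a in the frame of organiser between -0.074 and -0.004 m and y of spacer_a in the frame of organiser between 0.004 and 0.074 m and z of spacer_a in the frame of organiser between -0.002 and 0.024 m and x of spacer_b in the frame of organiser between -0.074 and -0.004 m and y of spacer_b in the frame of organiser between 0.004 and 0.074 m and z of spacer_b in the frame of organiser between -0.002 and 0.024 m and x of key_a in the frame of organiser between -0.074 and -0.004 m and y of key_a in the frame of organiser between -0.074 and -0.004 m and z of key_a in the frame of organiser between -0.002 and 0.024 m and x of key_b in the frame of organiser between -0.074 and -0.004 m and y of key_b in the frame of organiser between -0.074 and -0.004 m and z of key_b in the frame of organiser between -0.002 and 0.024 m and horizontal distance between organiser and mat below 0.04 m and z of organiser in the frame of mat below 0.007 m and angle between organiser's own z axis and vertical below 0.05 rad and linear speed of each of organiser, hexnut_a, hexnut_b, hexnut_c below 0.02 m/s); the robot touches nothing.
It fails at once if the fingers touch a hexagon nut (contact force between the fingers and hexnut_a above 0.3 N or contact force between the fingers and hexnut_b above 0.3 N or contact force between the fingers and hexnut_c above 0.3 N).
It fails at once if the tray is dropped: it moves faster than 0.6 m/s while the fingers are off it (linear speed of organiser above 0.6 m/s and contact force between the fingers and organiser below 0.05 N).
It fails at once if the wrench, carton or tin is moved by more than 20 mm (distance of any of wrench, carton, tin from where it was at the start of the episode above 0.02 m).
It also fails if it takes over 64 s, if anything falls off the work surface, if the arm or the gripper's body presses on something with over 40 N, if the wrist force passes 120 N, or if a joint passes its speed limit or range.

## Working session

There is one attempt and no reset: what is moved stays moved. The work goes in short steps, Python scripts to look and compute and a tool call to move; the robot and the scene stay as the last step left them, time stands still between calls to the robot, and variables do not carry over. Pictures are saved under pics/ and viewed, at most 10 in all, crops included, and the job is handed in when it is done.

Besides the shell and the picture viewer there is one more tool, called after "Emit:" as name([rows], argument=value, ...), one row to a line, values as JSON. jog_arm: Moves the arm, as the interface text tells. Its arguments: {"type":"object","properties":{"commands":{"type":"array","items":{"type":"array"}}},"required":["commands"]}

```bash
mkdir -p pics; ls
python3 - <<'E'
from workcell import *
import cv2,numpy as np,pickle
print(get_obs(), pinch_z)
for n in ("top","side"):
    d=get_image(n); cv2.imwrite(f"pics/{n}0.png",d["image"]); pickle.dump(d,open(f"{n}0.pkl","wb"))
    print(n,d["eye"],d["orientation"],d["intrinsics"])
E
```

```text
pics
{'t': 0.0, 'qpos': array([-1.34302497e+00,  4.23821874e-01,  1.63067976e+00, -1.11660034e-05,
        1.08861342e+00, -1.89872507e-02]), 'qvel': array([-0.00051574,  0.00067704,  0.00107127, -0.00199602,  0.00091538,
       -0.00303123]), 'joint_torque': array([ 9.97203533e-04, -5.44628656e+01, -2.73666930e+01,  6.44274708e-02,
        2.29074742e-02, -1.06570149e-04]), 'ee_pos': array([ 152.55911999, -605.48227738,  197.0176003 ]), 'orientation': array([-3.11620900e+00, -3.86446747e-01,  2.64509640e-04]), 'ft_force': array([-0.0987596,  0.1008254,  0.1917159]), 'moment': array([-0.01918569, -0.00817538,  0.05132817]), 'grasp_force': 0.0, 'width': 87.80853123499779} 18.700000000000003
top [ 318.24384279   96.62761617 1179.26817223] [-2.11447809  2.11586374 -0.209711  ] [[362.68786284   0.         323.61919179]
 [  0.         362.68786284 203.1603502 ]
 [  0.           0.           1.        ]]
side [ 12.06570195 695.05723471 779.89943219] [-0.92475184  2.45048224 -1.14455404] [[406.82924438   0.         320.41082849]
 [  0.         406.82924438 200.71848934]
 [  0.           0.           1.        ]]
```

View pics/top0.png

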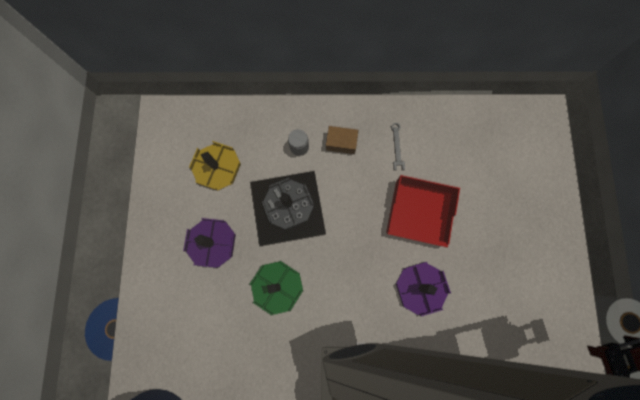

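View pics/side0.png

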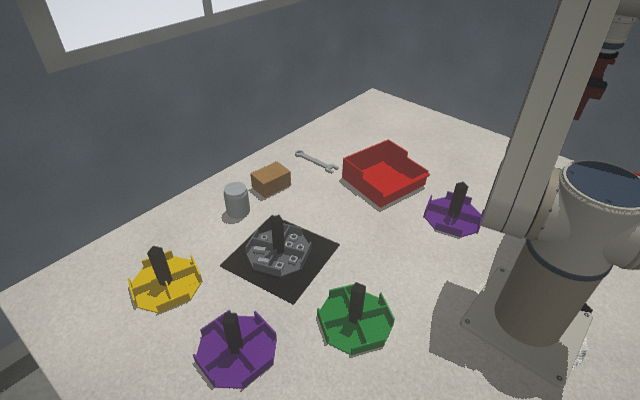

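The tray (grey) is at top pixel (288,205) on its mat and the bin is at (423,212). I'll enlarge both in crops.

```bash
cat > h.py <<'E'
import numpy as np,cv2,pickle
from scipy.spatial.transform import Rotation as R
def w(d,u,v,z=None):
    """pixel -> world; z: plane height, else by z_map"""
    K=d["intrinsics"]; Rm=R.from_rotvec(d["orientation"]).as_matrix(); r=Rm@np.array([(u-K[0,2])/K[0,0],(v-K[1,2])/K[1,1],1])
    s=(z-d["eye"][2])/r[2] if z is not None else d["z_map"][int(round(v)),int(round(u))]
    return d["eye"]+s*r
E
python3 - <<'E'
from h import *
t=pickle.load(open("top0.pkl","rb")); s=pickle.load(open("side0.pkl","rb"))
a=cv2.resize(t["image"][165:250,245:330],(595,595),interpolation=cv2.INTER_CUBIC)
cv2.imwrite("pics/ct.png",a)
a=cv2.resize(s["image"][205:305,215:345],(780,600),interpolation=cv2.INTER_CUBIC)
cv2.imwrite("pics/cs.png",a)
print(R.from_rotvec(t["orientation"]).as_matrix().round(3))
hsv=cv2.cvtColor(t["image"],cv2.COLOR_BGR2HSV)
m=((hsv[...,0]<8)|(hsv[...,0]>172))&(hsv[...,1]>150)&(hsv[...,2]>60); m[:, :370]=0; m[270:]=0
P=np.array([w(t,u,v) for v,u in np.argwhere(m)])
print(P.min(0),P.max(0))
fl=P[P[:,2]<15]; print("floor",len(fl),cv2.minAreaRect(fl[:,:2].astype(np.float32)))
print("all",cv2.minAreaRect(P[:,:2].astype(np.float32)))
hi=P[P[:,2]>66]; print("hi",hi[:,:2].min(0),hi[:,:2].max(0),hi.mean(0))
# post top
Q=[(u,v,*w(t,u,v)) for v in range(165,250) for u in range(245,330)]
Q=np.array(Q); h=Q[Q[:,4]>100]; print("post",len(h),h.mean(0),cv2.minAreaRect(h[:,2:4].astype(np.float32)))
mm=np.array([q for q in Q if 28<0 or (t["image"][int(q[1]),int(q[0])].max()<50 and q[4]<12)])
print("mat",cv2.minAreaRect(mm[:,2:4].astype(np.float32)),np.median(mm[:,4]))
E
```

```text
[[-0.    -0.98   0.199]
 [-1.     0.001  0.002]
 [-0.002 -0.199 -0.98 ]]
[ 318.24384279 -323.66974891   -1.86726324] [ 629.59616612   96.62761617 1179.26817223]
floor 2652 ((528.4080200195312, -219.58865356445312), (175.01992797851562, 166.28453063964844), 77.21086120605469)
all ((430.59344482421875, -142.91357421875), (241.33070373535156, 470.9236145019531), 52.26095199584961)
hi [ 318.24384279 -323.66974891] [629.59616612  96.62761617] [ 573.56370842 -200.5236749   133.99779361]
post 103 [286.15533981 201.55339806 487.7676569  183.95129384 406.63841975] ((444.97735595703125, 153.75021362304688), (276.32916259765625, 30.654022216796875), 30.592622756958008)
mat ((542.7919921875, 220.55018615722656), (212.8833465576172, 212.96722412109375), 10.219160079956055) 5.066501410891419
```

View pics/ct.png

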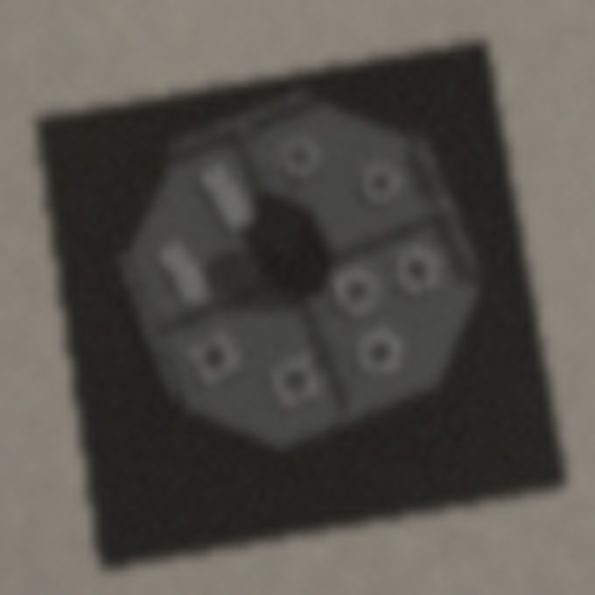

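View pics/cs.png

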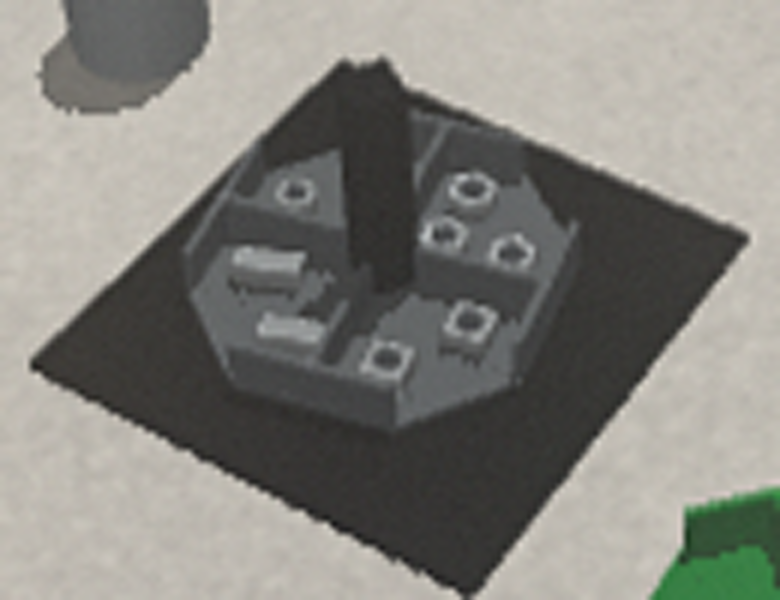

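The top crop shows the hex nuts lower right (360,290),(420,268),(380,352), square nuts lower left, keys left and spacers top right. That matches the described layout, with the spout toward the lower right. Next I'll fit the poses.

Run:
```python
from h import *
from scipy.optimize import least_squares
t=pickle.load(open("top0.pkl","rb")); s=pickle.load(open("side0.pkl","rb"))
for n,d,(u0,u1,v0,v1) in (("top",t,(245,330,165,250)),("side",s,(215,345,205,305))):
    Q=np.array([(*w(d,u,v),d["image"][v,u].max()) for v in range(v0,v1) for u in range(u0,u1) if d["z_map"][v,u]>0])
    h=Q[(Q[:,2]>112)&(Q[:,2]<126)]; print(n,"post",len(h),h.mean(0),cv2.minAreaRect(h[:,:2].astype(np.float32)))
    p=Q[(Q[:,2]>40)&(Q[:,2]<112)]; print("postside",len(p),p.mean(0))
    W=Q[(Q[:,2]>26)&(Q[:,2]<33)]; c=np.array([545,185])
    W=W[np.linalg.norm(W[:,:2]-c,axis=1)<100]
    def res(p):
        a=p[2];q=(W[:,:2]-p[:2])@np.array([[np.cos(a),-np.sin(a)],[np.sin(a),np.cos(a)]])
        q=np.abs(q); k=np.stack([q[:,0],q[:,1],abs(q[:,0]-74),abs(q[:,1]-74)]).min(0)
        return k
    best=min((least_squares(res,[h[:,0].mean(),h[:,1].mean(),a],loss="soft_l1",f_scale=3) for a in np.radians(np.arange(0,360,15)) ),key=lambda r:r.cost)
    print("walls",len(W),best.x[:2],np.degrees(best.x[2])%90,best.cost)
# nuts
px=lambda x,y:(245+(x+.5)/7-.5,165+(y+.5)/7-.5)
for n,l,z in (("hex",[(357,290),(418,268),(380,352)],18),("sq",[(214,357),(295,380)],18),("sp",[(300,156),(380,182)],22),("key",[(230,195),(183,272)],20)):
    P=np.array([w(t,*px(*q),z)[:2] for q in l]); print(n,P.round(1).tolist(),P.mean(0))
v=np.array([w(t,*px(*q),8)[:2] for q in [(437,388),(480,285),(283,447),(190,410),(122,260)]]);print(v)
# bin: depth only
Q=np.array([w(t,u,v) for v in range(165,255) for u in range(375,470) if t["z_map"][v,u]>0])
lo=Q[(Q[:,2]<8)]; 
for z0,z1 in ((68,80),(50,58),(40,48)):
    q=Q[(Q[:,2]>z0)&(Q[:,2]<z1)]; print(z0,len(q),cv2.minAreaRect(q[:,:2].astype(np.float32)))
q=Q[Q[:,2]>38]; b=cv2.minAreaRect(q[:,:2].astype(np.float32)); print("bin",b)
```

```text
top post 65 [552.11863615 216.62344771 119.87904669  39.44615385] ((552.4423217773438, 217.79721069335938), (24.49318504333496, 23.424551010131836), 69.29437255859375)
postside 53 [545.13775018 213.9420587   78.13969715  35.0754717 ]
walls 158 [552.72384803 217.18066659] 22.44396239803474 203.25620829840432
side post 88 [550.6995418  220.63029458 118.25165692  61.19318182] ((552.502685546875, 219.3783416748047), (24.113901138305664, 24.975811004638672), 69.17989349365234)
postside 303 [578.35949955 221.3138006   71.43425936  60.99009901]
walls 303 [552.17922529 218.93224709] 22.466417325494348 487.0226114137642
hex [[544.2, 190.8], [554.7, 162.5], [514.9, 179.7]] [537.96009327 177.67422788]
sq [[512.7, 256.7], [501.8, 218.9]] [507.25211485 237.77012715]
sp [[607.6, 218.2], [595.0, 180.5]] [601.29288505 199.35307881]
key [[589.3, 250.9], [552.5, 271.9]] [570.88104417 261.38760897]
[[499.59865566 153.61524006]
 [548.53795362 133.81963295]
 [471.96501609 224.88363945]
 [489.33292518 268.56356454]
 [560.69537134 302.62247339]]
68 226 ((569.009521484375, -224.82212829589844), (191.3415069580078, 90.39425659179688), 77.06354522705078)
50 225 ((518.5357055664062, -213.16015625), (191.91696166992188, 186.8594207763672), 77.25418090820312)
40 222 ((518.8286743164062, -211.79910278320312), (188.42727661132812, 186.41098022460938), 77.34529876708984)
bin ((520.2139282226562, -213.5133056640625), (191.96865844726562, 190.2890625), 77.25418090820312)
```

```bash
cat >> h.py <<'E'
def down(yaz):
    "tool down with its y at world azimuth yaz (deg)"
    a=np.radians(yaz); y=np.array([np.cos(a),np.sin(a),0]); z=np.array([0,0,-1.]); return R.from_matrix(np.c_[np.cross(y,z),y,z])
def rows(p0,r0,path,g):
    "tool-axis rows from the pose through path [(pos,Rot)]"
    out=[]
    for p,r in path:
        s=r0.inv().apply(np.asarray(p)-p0)/100; q=np.degrees((r0.inv()*r).as_rotvec())/45
        s,q=s.round(3),q.round(4); out.append([g,s.tolist(),q.tolist()])
        p0=p0+r0.apply(s*100); r0=r0*R.from_rotvec(np.radians(q*45))
    for i in range(0,len(out),10): print(str(out[i:i+10]).replace(" ",""))
    print("end",p0)
E
python3 - <<'E'
from h import *
from workcell import get_obs
o=get_obs();p=o["ee_pos"];r=R.from_rotvec(o["orientation"]);print(o["t"])
goal=np.array([552.5,218.2,175]); n=20
m=r.as_matrix(); a0=np.degrees(np.arctan2(m[1,1],m[0,1]));print(a0)
rows(p,r,[(p+(goal-p)*k/n,down(a0+(67.45-a0)*k/n)) for k in range(1,n+1)],1)
E
```

```text
0.1
-75.86045832340099
[[1,[0.295,-0.351,0.012],[-0.0017,-0.0001,-0.1592]],[1,[0.335,-0.311,0.011],[-0.0,-0.0,-0.1593]],[1,[0.372,-0.266,0.011],[-0.0,-0.0,-0.1592]],[1,[0.403,-0.219,0.011],[-0.0,-0.0001,-0.1592]],[1,[0.426,-0.166,0.011],[-0.0,0.0,-0.1593]],[1,[0.444,-0.112,0.011],[-0.0,0.0,-0.1592]],[1,[0.455,-0.055,0.011],[-0.0,0.0,-0.1592]],[1,[0.458,0.001,0.011],[-0.0,0.0,-0.1593]],[1,[0.454,0.059,0.011],[-0.0,0.0,-0.1592]],[1,[0.443,0.115,0.011],[-0.0,0.0,-0.1592]]]
[[1,[0.425,0.169,0.011],[-0.0,0.0,-0.1593]],[1,[0.401,0.221,0.011],[-0.0001,0.0,-0.1592]],[1,[0.371,0.269,0.011],[0.0,0.0,-0.1592]],[1,[0.334,0.314,0.011],[0.0,0.0,-0.1593]],[1,[0.292,0.352,0.011],[0.0,0.0,-0.1592]],[1,[0.246,0.386,0.011],[0.0,0.0,-0.1592]],[1,[0.195,0.414,0.011],[0.0,0.0,-0.1593]],[1,[0.143,0.435,0.011],[0.0,0.0,-0.1592]],[1,[0.087,0.45,0.011],[0.0,0.0,-0.1592]],[1,[0.031,0.456,0.011],[0.0,0.0,-0.1593]]]
end [552.45475555 218.17409068 175.03737846]
```

Emit:
jog_arm([
  [1, [0.295, -0.351, 0.012], [0, 0, -0.159]],
  [1, [0.335, -0.311, 0.011], [0, 0, -0.159]],
  [1, [0.372, -0.266, 0.011], [0, 0, -0.159]],
  [1, [0.403, -0.219, 0.011], [0, 0, -0.159]],
  [1, [0.426, -0.166, 0.011], [0, 0, -0.159]],
  [1, [0.444, -0.112, 0.011], [0, 0, -0.159]],
  [1, [0.455, -0.055, 0.011], [0, 0, -0.159]],
  [1, [0.458, 0.001, 0.011], [0, 0, -0.159]],
  [1, [0.454, 0.059, 0.011], [0, 0, -0.159]],
  [1, [0.443, 0.115, 0.011], [0, 0, -0.159]],
])

```text
t: 1.1
ee_pos: [353.3, -192.6, 186.7]
orientation: [2.298, 2.142, 0.0]
ft_force: [-0.1, -1.0, 0.1]
width: 88.1
grasp_force: 0.0
```

Emit:
jog_arm([
  [1, [0.425, 0.169, 0.011], [0, 0, -0.159]],
  [1, [0.401, 0.221, 0.011], [0, 0, -0.159]],
  [1, [0.371, 0.269, 0.011], [0, 0, -0.159]],
  [1, [0.334, 0.314, 0.011], [0, 0, -0.159]],
  [1, [0.292, 0.352, 0.011], [0, 0, -0.159]],
  [1, [0.246, 0.386, 0.011], [0, 0, -0.159]],
  [1, [0.195, 0.414, 0.011], [0, 0, -0.159]],
  [1, [0.143, 0.435, 0.011], [0, 0, -0.159]],
  [1, [0.087, 0.45, 0.011], [0, 0, -0.159]],
  [1, [0.031, 0.456, 0.011], [0, 0, -0.159]],
])

```text
t: 2.1
ee_pos: [554.2, 218.8, 175.2]
orientation: [-0.611, -3.081, 0.001]
ft_force: [0.6, -0.5, -0.7]
width: 88.3
grasp_force: 0.0
```

Emit:
jog_arm([
  [1, [0, 0, 0], [0, 0, 0]],
  [1, [0, 0, 0], [0, 0, 0]],
])

```text
t: 2.3
ee_pos: [553.3, 217.4, 174.8]
orientation: [-0.619, -3.079, 0.002]
ft_force: [0.1, -0.7, 0.3]
width: 87.8
grasp_force: 0.0
```

Run:
```python
from h import *
from workcell import *
o=get_obs(); d=get_image("wrist"); cv2.imwrite("pics/w1.png",d["image"])
M=d["mount"];K=d["intrinsics"];r=R.from_rotvec(o["orientation"]);print(o["ee_pos"],M.round(2).tolist())
v,u=np.nonzero(d["z_map"]>0);z=d["z_map"][v,u]
P=np.c_[(u-K[0,2])/K[0,0]*z,(v-K[1,2])/K[1,1]*z,z]@M[:3,:3].T+M[:3,3]; W=r.apply(P)+o["ee_pos"]
near=np.linalg.norm(W[:,:2]-[552.5,218],axis=1)<60
h=W[near&(W[:,2]>108)&(W[:,2]<128)]; print(len(h),h.min(0),h.max(0),h.mean(0)); 
if len(h)>4: print(cv2.minAreaRect(h[:,:2].astype(np.float32)))
```

```text
[553.34665539 217.36469773 174.81859725] [[-0.0, -0.96, -0.27, 73.04], [1.0, -0.0, 0.0, 0.37], [-0.0, -0.27, 0.96, -186.37], [0.0, 0.0, 0.0, 1.0]]
990 [539.60312586 204.83546424 108.09377358] [569.01141978 234.2838099  120.2421239 ] [552.95955573 219.84343874 117.81572789]
((554.10302734375, 219.58990478515625), (23.920814514160156, 23.662994384765625), 67.5301513671875)
```

View pics/w1.png

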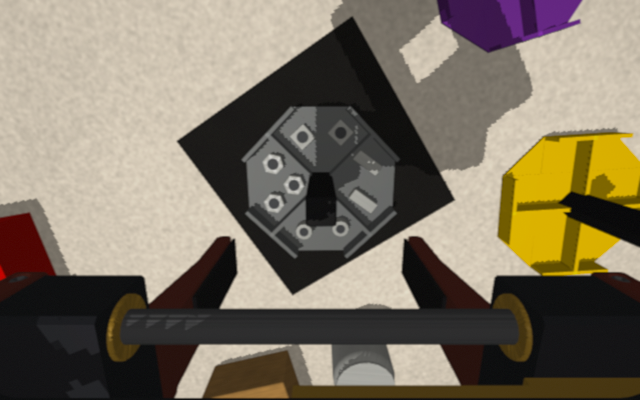

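The wrist view shows the grey tray centred under the gripper: post at (320,190), hex nuts at image left (tool −y), as planned. The pose is within 1–2 mm, so I'll descend and grip.

Emit:
jog_arm([
  [1, [0, 0.013, 0.2], [0, 0, 0.003]],
  [1, [0, 0, 0.3], [0, 0, 0]],
  [1, [0, 0, 0.3], [0, 0, 0]],
  [1, [0, 0, 0.2], [0, 0, 0]],
  [1, [0, 0, 0.1], [0, 0, 0]],
  [1, [0, 0, 0], [0, 0, 0]],
  [-1, [0, 0, 0], [0, 0, 0]],
  [-1, [0, 0, 0], [0, 0, 0]],
  [-1, [0, 0, 0], [0, 0, 0]],
  [-1, [0, 0, 0], [0, 0, 0]],
])

```text
t: 3.35
ee_pos: [554.9, 218.4, 66.5]
orientation: [0.623, 3.078, 0.001]
ft_force: [0.6, 0.2, 0.0]
width: 59.0
grasp_force: 0.0
```

Emit:
jog_arm([
  [-1, [0, 0, 0], [0, 0, 0]],
  [-1, [0, 0, 0], [0, 0, 0]],
  [-1, [0, 0, 0], [0, 0, 0]],
  [-1, [0, 0, 0], [0, 0, 0]],
  [-1, [0, 0, 0], [0, 0, 0]],
])

```text
t: 3.85
ee_pos: [554.5, 218.2, 65.6]
orientation: [-0.624, -3.079, -0.0]
ft_force: [0.5, 0.6, -0.3]
width: 23.6
grasp_force: 30.0
```

```bash
cat >> h.py <<'E'
S=lambda u:u**3*(10-15*u+6*u*u)
U=lambda n:S(np.arange(1,n+1)/n)
A=67.45; D=-np.array([np.cos(np.radians(A)),np.sin(np.radians(A)),0]); Z=np.array([0,0,1.])
LIP=np.array([532.6,-191,120])
def tip(th,sw=0,lip=LIP):
    "TCP pose with the tray tipped th deg towards the spout, azimuth of tipping swivelled by sw deg, lip fixed"
    r0=down(A); k=R.from_rotvec(np.radians(sw)*Z).apply(np.cross(Z,D)); q=R.from_rotvec(np.radians(th)*k)
    v=79.2*D-57.3*Z
    return lip-q.apply(v),q*r0
E
python3 - <<'E'
from h import *
from workcell import get_obs
o=get_obs();p=o["ee_pos"];r=R.from_rotvec(o["orientation"])
up=p+[0,0,110]
rows(p,r,[(p+(up-p)*u,r) for u in U(10)],-1)
g,_=tip(0);print(g)
rows(up,r,[(up+(g-up)*u,r) for u in U(20)],-1)
rows(g,down(A),[tip(45*u) for u in U(20)],-1)
E
```

```text
[[-1,[0.0,0.0,-0.009],[0.0,0.0,0.0]],[-1,[0.0,0.0,-0.055],[0.0,0.0,0.0]],[-1,[0.0,0.0,-0.115],[0.0,0.0,0.0]],[-1,[0.0,0.0,-0.17],[0.0,0.0,0.0]],[-1,[0.0,0.0,-0.201],[0.0,0.0,0.0]],[-1,[0.0,0.0,-0.201],[0.0,0.0,0.0]],[-1,[0.0,0.0,-0.17],[0.0,0.0,0.0]],[-1,[0.0,0.0,-0.115],[0.0,0.0,0.0]],[-1,[0.0,0.0,-0.055],[0.0,0.0,0.0]],[-1,[0.0,0.0,-0.009],[0.0,0.0,0.0]]]
end [554.4792424  218.23591256 175.61823233]
[ 562.97237026 -117.85521806  177.3       ]
[[-1,[-0.002,-0.004,-0.0],[0.0,0.0,0.0]],[-1,[-0.01,-0.022,-0.0],[0.0,0.0,0.0]],[-1,[-0.025,-0.056,-0.0],[0.0,0.0,0.0]],[-1,[-0.043,-0.095,-0.001],[0.0,0.0,0.0]],[-1,[-0.063,-0.14,-0.001],[0.0,0.0,0.0]],[-1,[-0.083,-0.183,-0.001],[0.0,0.0,0.0]],[-1,[-0.1,-0.22,-0.001],[0.0,0.0,0.0]],[-1,[-0.114,-0.252,-0.001],[0.0,0.0,0.0]],[-1,[-0.124,-0.274,-0.002],[0.0,0.0,0.0]],[-1,[-0.129,-0.286,-0.002],[0.0,0.0,0.0]]]
[[-1,[-0.129,-0.285,-0.001],[0.0,0.0,0.0]],[-1,[-0.124,-0.274,-0.002],[0.0,0.0,0.0]],[-1,[-0.114,-0.252,-0.001],[0.0,0.0,0.0]],[-1,[-0.1,-0.221,-0.001],[0.0,0.0,0.0]],[-1,[-0.082,-0.182,-0.001],[0.0,0.0,0.0]],[-1,[-0.064,-0.14,-0.001],[0.0,
[... 454 characters left out ...]
,-0.036],[-0.0596,-0.0,0.0]],[-1,[-0.0,-0.034,-0.044],[-0.0721,-0.0,0.0]],[-1,[-0.0,-0.038,-0.05],[-0.0822,-0.0,-0.0]],[-1,[-0.0,-0.043,-0.054],[-0.0895,-0.0,0.0]],[-1,[-0.0,-0.044,-0.057],[-0.0931,-0.0,0.0]]]
[[-1,[-0.0,-0.044,-0.056],[-0.0931,-0.0,0.0]],[-1,[-0.0,-0.042,-0.054],[-0.0895,0.0,-0.0]],[-1,[-0.0,-0.038,-0.05],[-0.0822,0.0,-0.0]],[-1,[-0.0,-0.034,-0.044],[-0.0721,-0.0,0.0]],[-1,[0.0,-0.028,-0.036],[-0.0596,0.0,-0.0]],[-1,[0.0,-0.021,-0.028],[-0.0456,-0.0,0.0]],[-1,[0.0,-0.014,-0.02],[-0.0313,-0.0,0.0]],[-1,[0.0,-0.008,-0.011],[-0.018,-0.0,-0.0]],[-1,[0.0,-0.004,-0.004],[-0.0074,0.0,-0.0]],[-1,[0.0,-0.0,-0.001],[-0.0012,-0.0,-0.0]]]
end [ 538.54480211 -176.68332829  216.53029622]
```

Emit:
jog_arm([
  [-1, [0, 0, -0.009], [0, 0, 0]],
  [-1, [0, 0, -0.055], [0, 0, 0]],
  [-1, [0, 0, -0.115], [0, 0, 0]],
  [-1, [0, 0, -0.17], [0, 0, 0]],
  [-1, [0, 0, -0.2], [0, 0, 0]],
  [-1, [0, 0, -0.2], [0, 0, 0]],
  [-1, [0, 0, -0.17], [0, 0, 0]],
  [-1, [0, 0, -0.115], [0, 0, 0]],
  [-1, [0, 0, -0.055], [0, 0, 0]],
  [-1, [0, 0, -0.01], [0, 0, 0]],
])

```text
t: 4.85
ee_pos: [554.6, 218.3, 176.2]
orientation: [0.623, 3.078, 0.001]
ft_force: [-0.3, 0.2, -6.6]
width: 24.1
grasp_force: 30.0
```

Emit:
jog_arm([
  [-1, [-0.002, -0.004, 0], [0, 0, 0]],
  [-1, [-0.01, -0.022, 0], [0, 0, 0]],
  [-1, [-0.025, -0.056, 0], [0, 0, 0]],
  [-1, [-0.043, -0.095, -0.001], [0, 0, 0]],
  [-1, [-0.063, -0.14, -0.001], [0, 0, 0]],
  [-1, [-0.083, -0.183, -0.001], [0, 0, 0]],
  [-1, [-0.1, -0.22, -0.001], [0, 0, 0]],
  [-1, [-0.114, -0.252, -0.001], [0, 0, 0]],
  [-1, [-0.124, -0.274, -0.002], [0, 0, 0]],
  [-1, [-0.129, -0.286, -0.002], [0, 0, 0]],
])

```text
t: 5.85
ee_pos: [558.4, 47.9, 176.5]
orientation: [0.624, 3.079, -0.0]
ft_force: [0.5, -0.3, -5.6]
width: 23.7
grasp_force: 30.0
```

Emit:
jog_arm([
  [-1, [-0.129, -0.286, -0.001], [0, 0, 0]],
  [-1, [-0.124, -0.274, -0.002], [0, 0, 0]],
  [-1, [-0.114, -0.252, -0.001], [0, 0, 0]],
  [-1, [-0.1, -0.22, -0.001], [0, 0, 0]],
  [-1, [-0.083, -0.183, -0.001], [0, 0, 0]],
  [-1, [-0.063, -0.14, -0.001], [0, 0, 0]],
  [-1, [-0.043, -0.095, -0.001], [0, 0, 0]],
  [-1, [-0.025, -0.056, 0], [0, 0, 0]],
  [-1, [-0.01, -0.022, 0], [0, 0, 0]],
  [-1, [-0.002, -0.004, 0], [0, 0, 0]],
])

```text
t: 6.85
ee_pos: [562.9, -117.8, 177.2]
orientation: [-0.623, -3.079, -0.0]
ft_force: [-0.9, 0.4, -5.0]
width: 23.7
grasp_force: 30.0
```

Emit:
jog_arm([
  [-1, [0, -0.001, -0.001], [-0.001, 0, 0]],
  [-1, [0, -0.003, -0.004], [-0.007, 0, 0]],
  [-1, [0, -0.008, -0.011], [-0.018, 0, 0]],
  [-1, [0, -0.014, -0.02], [-0.031, 0, 0]],
  [-1, [0, -0.021, -0.028], [-0.046, 0, 0]],
  [-1, [0, -0.028, -0.036], [-0.06, 0, 0]],
  [-1, [0, -0.034, -0.044], [-0.072, 0, 0]],
  [-1, [0, -0.038, -0.05], [-0.082, 0, 0]],
  [-1, [0, -0.043, -0.054], [-0.09, 0, 0]],
  [-1, [0, -0.044, -0.057], [-0.093, 0, 0]],
])

```text
t: 7.85
ee_pos: [552.3, -144.2, 204.0]
orientation: [0.594, 2.945, 0.589]
ft_force: [-1.0, 0.3, -7.0]
width: 23.6
grasp_force: 30.0
```

Emit:
jog_arm([
  [-1, [0, -0.044, -0.057], [-0.093, 0, 0]],
  [-1, [0, -0.043, -0.054], [-0.09, 0, 0]],
  [-1, [0, -0.038, -0.05], [-0.082, 0, 0]],
  [-1, [0, -0.034, -0.044], [-0.072, 0, 0]],
  [-1, [0, -0.028, -0.036], [-0.06, 0, 0]],
  [-1, [0, -0.021, -0.028], [-0.046, 0, 0]],
  [-1, [0, -0.014, -0.02], [-0.031, 0, 0]],
  [-1, [0, -0.008, -0.011], [-0.018, 0, 0]],
  [-1, [0, -0.003, -0.004], [-0.007, 0, 0]],
  [-1, [0, 0, 0], [0, 0, 0]],
])

```text
t: 8.85
ee_pos: [538.3, -176.6, 216.5]
orientation: [0.549, 2.716, 1.123]
ft_force: [-0.3, -0.3, -5.8]
width: 23.8
grasp_force: 30.0
```

Run:
```python
from h import *
from workcell import *
o=get_obs(); print(o["t"],o["qpos"],o["ee_pos"],o["ft_force"])
t=get_image("top");s=get_image("side")
a=np.vstack([cv2.resize(t["image"][155:275,340:500],(800,600))[:300*2:2],cv2.resize(s["image"][90:240,300:500],(800,300))])
a=np.hstack([cv2.resize(t["image"][160:260,370:470],(400,400)),cv2.resize(s["image"][110:230,320:440],(400,400))])
cv2.imwrite("pics/p1.png",a)
```

```text
8.85 [-0.74343196  0.47983757  1.75106198  0.75600538  1.32234587 -2.26731687] [ 538.30086629 -176.56026951  216.5334839 ] [-0.29058621 -0.26125874 -5.78902086]
```

View pics/p1.png

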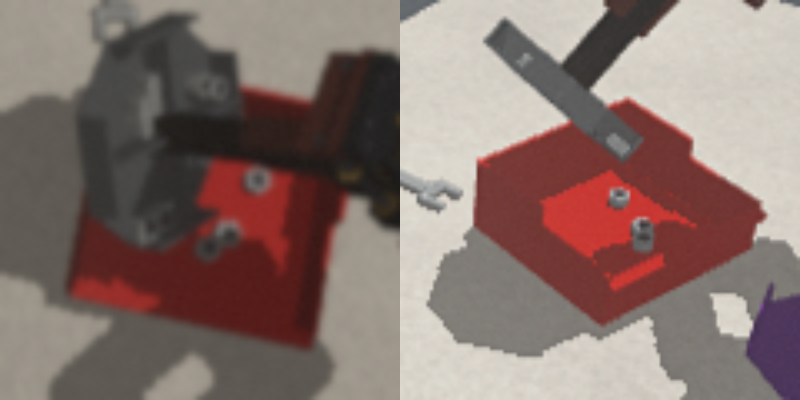

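The picture shows all three hex nuts on the bin floor: left half (257,180), (228,233), (208,248). I'll level the tray and carry it back.

Run:
```python
from h import *
t=pickle.load(open("top0.pkl","rb"))
px=lambda x,y:(245+(x+.5)/7-.5,165+(y+.5)/7-.5)
c=np.array([w(t,*px(*q),4)[:2] for q in [(40,118),(485,40),(567,483),(103,567)]]);print(c,c.mean(0))
g,r=tip(0);p,q=tip(45)
rows(p,q,[tip(45*(1-u)) for u in U(20)],-1)
e=np.array([c.mean(0)[0]+1,c.mean(0)[1]-.3,177.3])
rows(g,r,[(g+(e-g)*u,r) for u in U(20)],-1)
```

```text
[[630.92858421 344.88287087]
 [669.47308536 132.18006589]
 [455.57145775  93.03893083]
 [416.81907021 307.27413658]] [543.19804938 219.34400104]
[[-1,[-0.0,0.001,0.001],[0.0012,0.0,0.0]],[-1,[-0.0,0.003,0.004],[0.0074,0.0,0.0]],[-1,[-0.0,0.008,0.012],[0.018,0.0,-0.0]],[-1,[-0.0,0.014,0.019],[0.0313,0.0,-0.0]],[-1,[-0.0,0.02,0.029],[0.0456,0.0,-0.0]],[-1,[-0.0,0.026,0.038],[0.0596,0.0,-0.0]],[-1,[-0.0,0.031,0.045],[0.0721,0.0,-0.0]],[-1,[-0.0,0.035,0.053],[0.0822,0.0,-0.0]],[-1,[-0.0,0.038,0.057],[0.0895,0.0,-0.0]],[-1,[-0.0,0.04,0.059],[0.0931,0.0,-0.0]]]
[[-1,[-0.0,0.04,0.06],[0.0931,0.0,-0.0]],[-1,[-0.0,0.038,0.057],[0.0895,0.0,-0.0]],[-1,[-0.0,0.035,0.052],[0.0822,0.0,-0.0]],[-1,[-0.0,0.032,0.046],[0.0721,0.0,-0.0]],[-1,[-0.0,0.026,0.037],[0.0596,0.0,-0.0]],[-1,[-0.0,0.02,0.029],[0.0456,0.0,-0.0]],[-1,[-0.0,0.013,0.02],[0.0313,0.0,-0.0]],[-1,[-0.0,0.008,0.011],[0.018,0.0,-0.0]],[-1,[-0.0,0.004,0.005],[0.0074,0.0,-0.0]],[-1,[-0.0,0.0,0.0],[0.0012,0.0,-0.0]]]
end [ 562.96221952 -117.87966376  177.32681094]
[[-1,[0.002,0.004,0.0],[0.0,0.0,0.0]],[-1,[0.011,0.022,0.0],[0.0,0.0,0.0]],[-1,[0.026,0.055,0.0],[0.0,0.0,0.0]],[-1,[0.046,0.095,0.0],[0.0,0.0,0.0]],[-1,[0.067,0.139,0.0],[0.0,0.0,0.0]],[-1,[0.087,0.181,0.0],[0.0,0.0,0.0]],[-1,[0.106,0.219,0.0],[0.0,0.0,0.0]],[-1,[0.12,0.25,0.0],[0.0,0.0,0.0]],[-1,[0.131,0.272,0.0],[0.0,0.0,0.0]],[-1,[0.137,0.283,0.0],[0.0,0.0,0.0]]]
[[-1,[0.136,0.283,0.0],[0.0,0.0,0.0]],[-1,[0.131,0.272,0.0],[0.0,0.0,0.0]],[-1,[0.121,0.25,0.0],[0.0,0.0,0.0]],[-1,[0.105,0.219,0.0],[0.0,0.0,0.0]],[-1,[0.088,0.181,0.0],[0.0,0.0,0.0]],[-1,[0.066,0.138,0.0],[0.0,0.0,0.0]],[-1,[0.046,0.096,0.0],[0.0,0.0,0.0]],[-1,[0.027,0.054,0.0],[0.0,0.0,0.0]],[-1,[0.011,0.023,0.0],[0.0,0.0,0.0]],[-1,[0.001,0.003,0.0],[0.0,0.0,0.0]]]
end [544.21546079 218.99139146 177.3       ]
```

Emit:
jog_arm([
  [-1, [0, 0.001, 0.001], [0.001, 0, 0]],
  [-1, [0, 0.003, 0.004], [0.007, 0, 0]],
  [-1, [0, 0.008, 0.012], [0.018, 0, 0]],
  [-1, [0, 0.014, 0.019], [0.031, 0, 0]],
  [-1, [0, 0.02, 0.029], [0.046, 0, 0]],
  [-1, [0, 0.026, 0.038], [0.06, 0, 0]],
  [-1, [0, 0.031, 0.045], [0.072, 0, 0]],
  [-1, [0, 0.035, 0.053], [0.082, 0, 0]],
  [-1, [0, 0.038, 0.057], [0.09, 0, 0]],
  [-1, [0, 0.04, 0.059], [0.093, 0, 0]],
])

```text
t: 9.95
ee_pos: [552.3, -143.0, 203.9]
orientation: [0.597, 2.949, 0.58]
ft_force: [0.5, 0.5, -5.5]
width: 23.9
grasp_force: 30.0
```

Emit:
jog_arm([
  [-1, [0, 0.04, 0.06], [0.093, 0, 0]],
  [-1, [0, 0.038, 0.057], [0.09, 0, 0]],
  [-1, [0, 0.035, 0.052], [0.082, 0, 0]],
  [-1, [0, 0.032, 0.046], [0.072, 0, 0]],
  [-1, [0, 0.026, 0.037], [0.06, 0, 0]],
  [-1, [0, 0.02, 0.029], [0.046, 0, 0]],
  [-1, [0, 0.013, 0.02], [0.031, 0, 0]],
  [-1, [0, 0.008, 0.011], [0.018, 0, 0]],
  [-1, [0, 0.004, 0.005], [0.007, 0, 0]],
  [-1, [0, 0, 0], [0, 0, 0]],
])

```text
t: 10.95
ee_pos: [562.9, -117.5, 177.5]
orientation: [0.623, 3.079, 0.001]
ft_force: [-0.5, 0.2, -5.4]
width: 23.9
grasp_force: 30.0
```

Emit:
jog_arm([
  [-1, [0.002, 0.004, 0], [0, 0, 0]],
  [-1, [0.011, 0.022, 0], [0, 0, 0]],
  [-1, [0.026, 0.055, 0], [0, 0, 0]],
  [-1, [0.046, 0.095, 0], [0, 0, 0]],
  [-1, [0.067, 0.139, 0], [0, 0, 0]],
  [-1, [0.087, 0.181, 0], [0, 0, 0]],
  [-1, [0.106, 0.219, 0], [0, 0, 0]],
  [-1, [0.12, 0.25, 0], [0, 0, 0]],
  [-1, [0.131, 0.272, 0], [0, 0, 0]],
  [-1, [0.137, 0.283, 0], [0, 0, 0]],
])

```text
t: 11.95
ee_pos: [554.0, 52.7, 177.4]
orientation: [-0.623, -3.079, -0.0]
ft_force: [-0.2, -0.1, -5.0]
width: 23.6
grasp_force: 30.0
```

Emit:
jog_arm([
  [-1, [0.137, 0.283, 0], [0, 0, 0]],
  [-1, [0.131, 0.272, 0], [0, 0, 0]],
  [-1, [0.12, 0.25, 0], [0, 0, 0]],
  [-1, [0.106, 0.219, 0], [0, 0, 0]],
  [-1, [0.087, 0.181, 0], [0, 0, 0]],
  [-1, [0.067, 0.139, 0], [0, 0, 0]],
  [-1, [0.046, 0.095, 0], [0, 0, 0]],
  [-1, [0.026, 0.055, 0], [0, 0, 0]],
  [-1, [0.011, 0.022, 0], [0, 0, 0]],
  [-1, [0.002, 0.004, 0], [0, 0, 0]],
])

```text
t: 12.95
ee_pos: [546.2, 218.8, 177.3]
orientation: [-0.624, -3.079, 0.0]
ft_force: [-0.6, -0.2, -5.7]
width: 23.9
grasp_force: 30.0
```

Run:
```python
from h import *
from workcell import *
o=get_obs(); print(o["t"],o["qpos"],o["ee_pos"],o["ft_force"],R.from_rotvec(o["orientation"]).as_matrix()[:,2])
s=get_image("side"); d=get_image("top")
cv2.imwrite("pics/p2.png",np.hstack([cv2.resize(s["image"][140:300,190:350],(400,400)),cv2.resize(d["image"][160:260,370:470],(400,400))]))
```

```text
12.95 [ 3.60897230e-01  3.94223358e-01  1.72920618e+00 -1.98764300e-04
  1.01835825e+00 -8.10015074e-01] [546.1775023  218.80131079 177.2610533 ] [-0.55763576 -0.24030299 -5.74610452] [-1.22808917e-04 -2.27199255e-04 -9.99999967e-01]
```

View pics/p2.png

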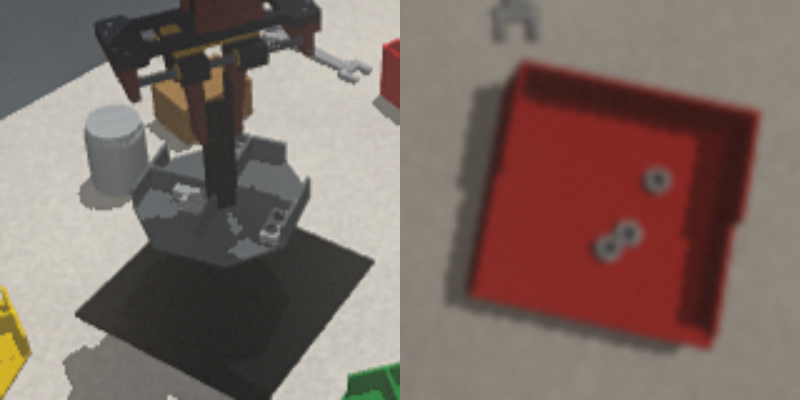

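All three nuts lie flat in the bin (657,180),(627,232),(608,247), and the tray is level with its other pieces aboard. I'll lower it, finishing slowly.

Emit:
jog_arm([
  [-1, [0, 0, 0.02], [0, 0, 0]],
  [-1, [0, 0, 0.08], [0, 0, 0]],
  [-1, [0, 0, 0.15], [0, 0, 0]],
  [-1, [0, 0, 0.2], [0, 0, 0]],
  [-1, [0, 0, 0.2], [0, 0, 0]],
  [-1, [0, 0, 0.18], [0, 0, 0]],
  [-1, [0, 0, 0.12], [0, 0, 0]],
  [-1, [0, 0, 0.07], [0, 0, 0]],
  [-1, [0, 0, 0.03], [0, 0, 0]],
  [-1, [0, 0, 0.02], [0, 0, 0]],
])

```text
t: 14.05
ee_pos: [546.5, 219.2, 70.4]
orientation: [0.623, 3.079, 0.0]
ft_force: [-0.3, -0.1, -4.1]
width: 24.3
grasp_force: 30.0
```

Emit:
jog_arm([
  [-1, [0, 0, 0.01], [0, 0, 0]],
  [-1, [0, 0, 0.01], [0, 0, 0]],
  [-1, [0, 0, 0.01], [0, 0, 0]],
  [-1, [0, 0, 0.005], [0, 0, 0]],
  [-1, [0, 0, 0.005], [0, 0, 0]],
  [-1, [0, 0, 0], [0, 0, 0]],
  [-1, [0, 0, 0], [0, 0, 0]],
])

```text
t: 14.75
ee_pos: [546.2, 219.1, 66.4]
orientation: [0.624, 3.079, 0.0]
ft_force: [-0.4, 0.3, -5.5]
width: 23.8
grasp_force: 30.0
```

Emit:
jog_arm([
  [-1, [0, 0, 0.005], [0, 0, 0]],
  [-1, [0, 0, 0.004], [0, 0, 0]],
  [-1, [0, 0, 0], [0, 0, 0]],
  [-1, [0, 0, 0], [0, 0, 0]],
])

```text
t: 15.15
ee_pos: [546.2, 219.1, 65.6]
orientation: [0.623, 3.079, 0.0]
ft_force: [-1.9, -0.8, -2.2]
width: 24.0
grasp_force: 30.0
```

Emit:
jog_arm([
  [-1, [0, 0, 0.004], [0, 0, 0]],
  [-1, [0, 0, 0], [0, 0, 0]],
  [-1, [0, 0, 0], [0, 0, 0]],
])

```text
t: 15.45
ee_pos: [546.3, 219.1, 65.6]
orientation: [0.623, 3.079, 0.0]
ft_force: [-2.5, -2.0, 4.8]
width: 23.8
grasp_force: 30.0
```

The tray is on the mat. I'll open the gripper and retreat straight up.

Emit:
jog_arm([
  [-0.4, [0, 0, 0], [0, 0, 0]],
  [-0.3, [0, 0, 0], [0, 0, 0]],
  [0, [0, 0, 0], [0, 0, 0]],
  [0.5, [0, 0, 0], [0, 0, 0]],
  [1, [0, 0, 0], [0, 0, 0]],
  [1, [0, 0, 0], [0, 0, 0]],
  [1, [0, 0, 0], [0, 0, 0]],
  [1, [0, 0, 0], [0, 0, 0]],
  [1, [0, 0, 0], [0, 0, 0]],
  [1, [0, 0, 0], [0, 0, 0]],
])

```text
t: 16.45
ee_pos: [546.2, 219.1, 65.0]
orientation: [0.623, 3.079, 0.0]
ft_force: [0.5, 0.8, -0.5]
width: 86.6
grasp_force: 0.0
```

Emit:
jog_arm([
  [1, [0, 0, -0.05], [0, 0, 0]],
  [1, [0, 0, -0.15], [0, 0, 0]],
  [1, [0, 0, -0.3], [0, 0, 0]],
  [1, [0, 0, -0.3], [0, 0, 0]],
  [1, [0, 0, -0.3], [0, 0, 0]],
  [1, [0, 0, -0.2], [0, 0, 0]],
  [1, [0, 0, -0.1], [0, 0, 0]],
  [1, [0, 0, 0], [0, 0, 0]],
  [1, [0, 0, 0], [0, 0, 0]],
])

```text
t: 17.35
ee_pos: [545.7, 218.9, 204.6]
orientation: [-0.623, -3.079, 0.001]
ft_force: [-0.7, -0.1, -0.6]
width: 87.8
grasp_force: 0.0
```

Run:
```python
from h import *
from workcell import *
o=get_obs(); print(o["t"],o["ee_pos"],o["ft_force"])
d=get_image("wrist"); s=get_image("side")
cv2.imwrite("pics/p3.png",np.hstack([cv2.resize(d["image"][40:300,180:440],(400,400)),cv2.resize(s["image"][190:310,210:330],(400,400))]))
```

```text
17.35 [545.72827562 218.89911028 204.59115226] [-0.65729561 -0.07917267 -0.62434098]
```

View pics/p3.png

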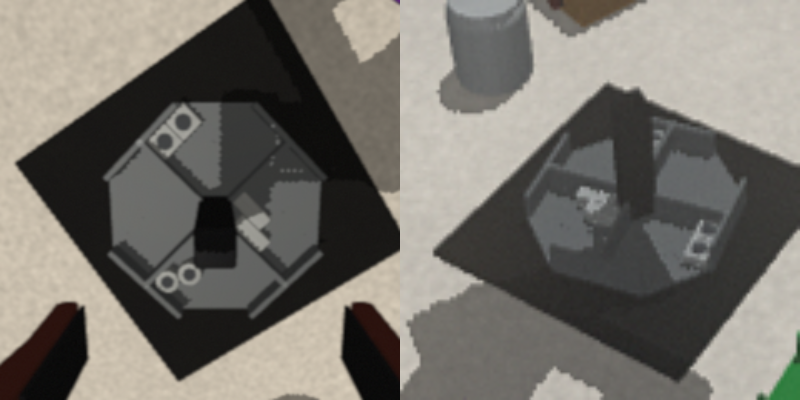

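The tray stands flat in the middle of the mat. The hex compartment is empty, the square nuts (165,140),(182,122) and spacers (168,280),(190,272) are in place, and the keys are near the post (255,225). I'm handing in.

```bash
python3 -c "
from workcell import *
print(close_job())"
```

```text
the job is handed in; nothing more can be done
None
```

I handed the job in at about 17 s of the 64 s allowed: the three hexagon nuts are in the red bin, and the tray is back upright and released near the middle of its mat, with the square nuts, spacers and keys still in their own compartments; the hand-in returned no verdict.

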